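# Close the tea tin with its inner lid and take the outer lid away

## Robot

A 7-joint arm with a two-finger parallel gripper is mounted at the origin on the work surface. World frame = base frame: x ahead of the robot, y to its left, z up, the work surface at z = 0. Lengths are in m, angles in rad, forces in N, time in s.
With the tool pointing down it reaches from about 0.4 to 0.9 m from the base axis. Payload 5.6 kg.
Tool frame: the origin (TCP) lies midway between the tips of the shut fingers; the grasp point (between the pads) lies 19 mm behind it; z points along the fingers, y is the line along which they close (so a half turn about z gives the same grasp; the last joint's range is limited). The gripper opens to 92 mm and grips with 3 to 60 N. Pads are 20 mm wide; open, the fingers measure 128 mm over their backs; the gripper's body (75 mm by 189 mm) begins 69 mm behind the grasp point.
Start: joints at [-1.23, 0.468, -0.012, 1.603, 0.006, 1.071, -0.056], TCP at [0.243, 0.603, 0.215] pointing down, gripper open.
Joint ranges: [-2.53, 2.53], [-0.31, 2.02], [-1.57, 1.55], [0.28, 2.44], [-1.29, 4.43], [0.15, 1.84], [-2.92, 2.92]. Speed limits (rad/s): [2.57, 2.57, 3.14, 3.14, 3.14, 3.14, 3.14].

## Interface

Orientations are given as a rotation vector (axis times angle).
In Python, from station import ctrl gives the robot as it stands. The module is installed in compiled form; this text tells all that it offers.
- The arm moves only by the tool apply_moves, never from a script. Its argument "targets" is a list of rows, each a list of 7 numbers: the closure, from 0 (fully open) to 1 (shut), then the shift along the tool's x, y, z in mm, then the turn, a rotation vector about the tool's x, y, z in degrees. In form: [[jaw, x, y, z, wx, wy, wz], ...]. A call has exactly 8 rows; each row is the pose to reach, as a shift and turn from the pose commanded when the call began, along the tool's axes at that moment; what a row does not reach only later rows make up. A row lasts 1/8 s, in which the tool goes at most 62.5 mm and 10.7 degrees, less where a joint would pass 70% of its speed; a pose out of reach is approached as far as the arm can. A call with a gripper value outside its range is refused whole. The fingers move at their own pace and stop on an object; "newtons" is the grip in N (left out, the last holds). Time passes only in rows, so rows that repeat a pose let the fingers close, or fill a call up. It gives the time, the measured TCP pose, the force, the opening and the grip force at its end, in the units of the state.
- ctrl.sense(): the state, without advancing time (a new reading comes with each control period).
- ctrl.camera(name): name is "side" or "top" or "wrist"; returns the picture (480x640x3 uint8, red, green, blue); there is no depth.
- ctrl.camera_info(name): a dict with "fx", "fy", "cx", "cy" (pixels), "cam_to_world" (4x4, takes a point from camera to world coordinates); the wrist camera has in their place "hand_eye" (4x4, takes a point from camera to tool coordinates, whose origin is the TCP and whose axes are the flange's). Camera axes: x right, y up, looking along -z (the intrinsics and any distortion apply to the point x, -y, -z); pixel columns grow to the right and rows downward; lengths in m; the calibration is good to about 2 mm. A picture is of the moment at which its call begins: read the wrist's pose just before it. camera_info takes no time and is no camera call.
- ctrl.sign_off(): hands the job in; it is judged then, once.
The state is a dict: "time": time; "joint_pos": joint angles; "qvel": joint speeds; "joint_torque": joint torques, N m; "ee_pos": TCP position; "ee_rot": TCP orientation; "ft_force": force on the tool from outside, world axes, zero at the start; "ft_torque": the same for the moment, N m; "opening": finger opening in m; "gripper_force": force on a finger pad.
Only numpy, scipy, OpenCV 4.12 (cv2) and the standard library are available. Lean on these libraries where they do the work, as an engineer would, in place of code of your own. Each camera call takes 0.05 s, during which the arm holds its last target. There are 200 camera calls.

## Task

The tea tin's two lids sit nested together on the wooden board. Pick the nested pair up by the red knob, lower it gently onto the open tin so that the inner lid sits fully in the tin's mouth, and let go of the knob; then grip the white collar and lift the blue outer lid off alone for washing, leaving the inner lid undisturbed in the tin. Finish still holding the outer lid level and still, its lower edge higher than the top of the red knob, and leave the tin and the other things on the counter where they stand.

Things in the scene. Friction and masses are not known exactly. Their poses are not given: they have to be found in the camera images.
- tin: Open round bare-metal tea tin standing upright on the counter, loose, about 1 kg, 116 mm outside diameter, 110 mm inside diameter (wall 3 mm), 85 mm high. Origin: centre of its underside; z up.
- tin_rim (a point): Centre of the tin's open mouth, at rim height, 85 mm above the tin's origin.
- board: Fixed square pale wooden board, 160 x 160 mm, 15 mm thick, on which the nested lids start. Origin: centre of its underside on the counter.
- inner_lid: Round bare-metal lid with red knob, 0.14 to 0.28 kg. Origin: centre of its underside, z up. Above the origin: 0-12 mm a plug (101 mm diameter at the bottom, 105 at the top) that enters the tin's mouth; 12-16 mm a 124 mm flange that rests on the rim; 16-82 mm an upright round red knob, 24 mm diameter, on the axis. Fully seated, its origin is 73 mm above the tin's origin (12 mm below the rim).
- knob_top (a point): Centre of the top of the red knob, 82 mm above the inner lid's origin. Nested, the top 32 mm of the knob stands bare above the outer lid's white collar: gripping it there lifts both lids, as the outer lid rests on the inner one's flange.
- outer_lid: Round blue lid, 0.14 to 0.28 kg, loose on the inner lid. Origin: centre of its lower edge, z up. Above it: 0-16 mm a skirt, 136 mm outside, 130 inside; 12-16 mm the top plate; 16-46 mm a white tubular collar, 44 mm outside, 32 inside, with the red knob through it. Nested, its origin is 4 mm above the inner lid's, it can shift 3 mm sideways, and on the tin the skirt overlaps the rim by 8 mm.
- collar_top (a point): Centre of the top of the white collar, 46 mm above the outer lid's origin. The collar is gripped from above with the fingers either side of the knob, which stands 32 mm higher.
- lemon_bowl: Bystander: loose white bowl with two lemons, 92 mm in diameter, about 62 mm high with the lemons, standing between the tin and the board. Origin: centre of its underside.
- mug: Bystander: loose clear plastic mug, 72 mm in diameter, 110 mm high, beyond the lids and tin, further from the robot. Origin: centre of its underside.
- spice_tin: Bystander: loose closed small metal tin with a green lid, 76 mm in diameter, 80 mm high, beyond the lids and tin, further from the robot. Origin: centre of its underside.
There are look-alikes about, which are no part of the job. Of the things like the board, leave any that is turquoise; of the rest the smaller one is meant.

How it is judged:
On the way, in this order (a step that is already met when the one before it is completed fails the run):
1. both lids, still nested, are lifted off the board by the knob (inner lid more than 60 mm above the counter) (z of outer_lid in the frame of inner_lid between 0 and 0.009 m and horizontal distance between outer_lid and inner_lid below 0.012 m and height (world z) of inner_lid above 0.06 m and contact force between the fingers and inner_lid above 0.5 N and contact force between inner_lid and board below 0.1 N), for 0.1 s.
2. the pair, still nested, sits on the tin, the inner lid fully in the mouth, and the knob is let go (z of outer_lid in the frame of inner_lid between 0 and 0.009 m and horizontal distance between outer_lid and inner_lid below 0.012 m and horizontal distance between inner_lid and tin below 0.008 m and z of inner_lid in the frame of tin between 0.069 and 0.076 m and angle between inner_lid's own z axis and vertical below 0.05 rad and contact force between the fingers and inner_lid below 0.1 N and linear speed of inner_lid below 0.03 m/s), for 0.2 s.
At the end, for the whole second after the job is handed in: Inner lid seated in the tin (8 mm of centre, -4/+3 mm of its seat height, 0.05 rad), touched by neither fingers nor outer lid; outer lid held by the fingers, still, within 0.2 rad of level, its origin over 85 mm above the inner lid's; tin upright, within 25 mm of its first place (horizontal distance between inner_lid and tin below 0.008 m and z of inner_lid in the frame of tin between 0.069 and 0.076 m and angle between each of inner_lid, tin's own z axis and vertical below 0.05 rad and z of outer_lid in the frame of inner_lid above 0.085 m and angle between outer_lid's own z axis and vertical below 0.2 rad and linear speed of outer_lid below 0.03 m/s and contact force between the fingers and outer_lid above 1 N and contact force between each of outer_lid, the fingers and inner_lid below 0.1 N and contact force between outer_lid and tin below 0.1 N and contact force between outer_lid and board below 0.1 N and distance of tin from where it was at the start of the episode below 0.025 m); the arm keeps its last pose, push and grip.
It fails at once if the lids are parted (by over 10 mm) while the inner lid is not seated in the tin: inner lid disturbed, or parted too early ((z of outer_lid in the frame of inner_lid above 0.014 m or horizontal distance between outer_lid and inner_lid above 0.02 m) and not (horizontal distance between inner_lid and tin below 0.008 m and z of inner_lid in the frame of tin between 0.069 and 0.076 m and angle between inner_lid's own z axis and vertical below 0.05 rad)).
It fails at once if the pair is dropped or slammed onto the tin (faster than 0.4 m/s in the last 15 mm) (horizontal distance between inner_lid and tin below 0.03 m and z of inner_lid in the frame of tin below 0.088 m and linear speed of inner_lid above 0.4 m/s).
It fails at once if the tin is shoved more than 25 mm or tipped (distance of tin from where it was at the start of the episode above 0.025 m or angle between tin's own z axis and vertical above 0.2 rad).
It fails at once if the lemon bowl, mug or spice tin is pushed more than 30 mm or tipped over (distance of any of lemon_bowl, mug, spice_tin from where it was at the start of the episode above 0.03 m or angle between any of lemon_bowl, mug, spice_tin's own z axis and vertical above 0.3 rad).
It also fails if it takes over 54 s, if anything falls off the work surface, if the arm or the gripper's body presses on something with over 40 N, if the wrist force passes 120 N, or if a joint passes its speed limit or range.

## Working session

There is one attempt and no reset: what is moved stays moved. The work goes in short steps, Python scripts to look and compute and a tool call to move; the robot and the scene stay as the last step left them, time stands still between calls to the robot, and variables do not carry over. Pictures are saved under pics/ and viewed, at most 11 in all, crops included, and the job is handed in when it is done.

Besides the shell and the picture viewer there is one more tool, called after "Call:" by a JSON object that holds its "op" and its "data". apply_moves: Moves the arm, as the interface text tells. Its arguments: {"type":"object","properties":{"targets":{"type":"array","items":{"type":"array","items":{"type":"number"}}},"newtons":{"type":"number"}},"required":["targets"]}

```bash
mkdir -p pics; python3 - <<'E'
from station import ctrl
import cv2,numpy as np
np.set_printoptions(precision=4,suppress=True)
s=ctrl.sense();print(s)
for n in ["side","top","wrist"]:
    im=ctrl.camera(n);cv2.imwrite(f"pics/{n}0.png",im[:,:,::-1]);print(n,ctrl.camera_info(n))
E
```

```text
{'time': 0.0, 'joint_pos': array([-1.23  ,  0.4684, -0.0116,  1.6036,  0.006 ,  1.0714, -0.0563]), 'qvel': array([-0.0009,  0.0009, -0.0007, -0.002 ,  0.0002,  0.0009,  0.0018]), 'joint_torque': array([ -0.0005, -52.0567,  -0.0123, -24.3753,  -0.0566,   0.017 ,
         0.0002]), 'ee_pos': array([0.2432, 0.6021, 0.2136]), 'ee_rot': array([-0.5992, -3.0837,  0.0027]), 'ft_force': array([-0.2513,  0.2992,  0.1529]), 'ft_torque': array([-0.0134,  0.0024,  0.0025]), 'gripper_force': 0.0, 'opening': 0.09207394639538184}
side {'fx': 447.55756995296406, 'fy': 447.55756995296406, 'cx': 328.87475330911246, 'cy': 245.616937790435, 'cam_to_world': array([[ 0.9819,  0.0923, -0.1652,  0.3498],
       [-0.189 ,  0.5242, -0.8304, -0.872 ],
       [ 0.0099,  0.8466,  0.5321,  0.5706],
       [ 0.    ,  0.    ,  0.    ,  1.    ]])}
top {'fx': 505.9222506570038, 'fy': 505.9222506570038, 'cx': 322.4673301339373, 'cy': 239.39957181802657, 'cam_to_world': array([[ 0.0023,  0.984 , -0.178 ,  0.2801],
       [-0.9998, -0.0015, -0.0213, -0.0761],
       [-0.0212,  0.178 ,  0.9838,  1.237 ],
       [ 0.    ,  0.    ,  0.    ,  1.    ]])}
wrist {'fx': 398.64833594242896, 'fy': 398.64833594242896, 'cx': 324.9128189652421, 'cy': 241.24995199507197, 'hand_eye': array([[-0.0001,  0.9556,  0.2947,  0.0838],
       [ 1.    ,  0.0001, -0.0001,  0.0008],
       [-0.0002,  0.2947, -0.9556, -0.1694],
       [ 0.    ,  0.    ,  0.    ,  1.    ]])}
```

View pics/top0.png

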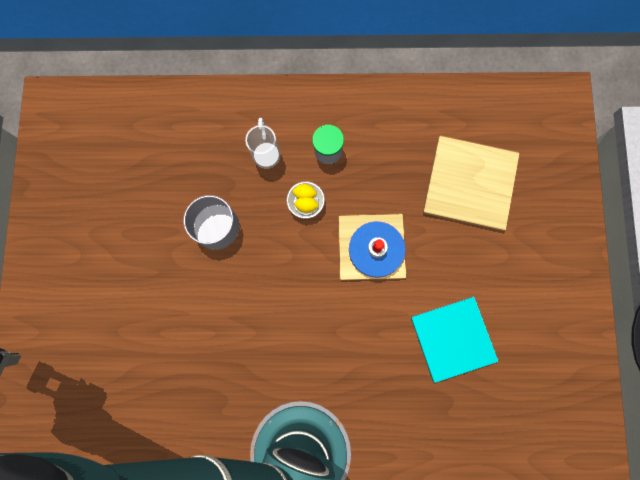

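View pics/side0.png

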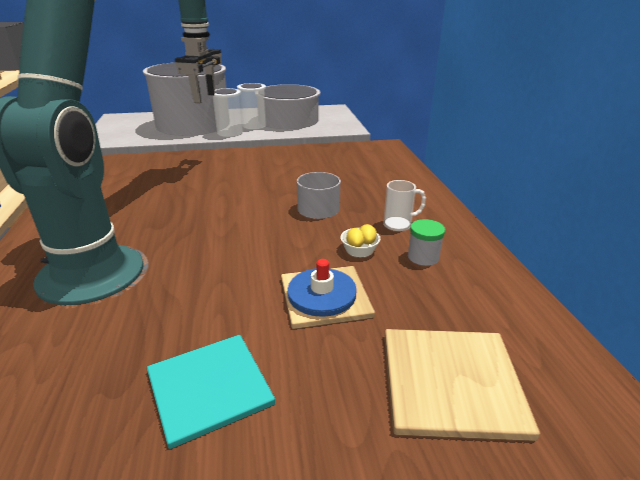

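Candidates for the board: the small pale wooden one at top-view (372,247), the larger wooden one at (472,183) and the turquoise one at (455,340). The small wooden one fits: it isn't turquoise, it's the smaller of the other two, and the nested lids (378,248) stand on it. The tin is at (212,222), the bowl at (306,200), the mug at (263,148) and the spice tin at (328,143).

```bash
cat > h.py <<'E'
from station import ctrl
import cv2,numpy as np
from scipy.spatial.transform import Rotation as R
np.set_printoptions(precision=4,suppress=True)
def cam(n,s=None):
    i=ctrl.camera_info(n)
    if n=="wrist":
        T=np.eye(4);T[:3,:3]=R.from_rotvec(s["ee_rot"]).as_matrix();T[:3,3]=s["ee_pos"];M=T@i["hand_eye"]
    else: M=i["cam_to_world"]
    return i,M
def unproj(c,uv,z):
    i,M=c;d=M[:3,:3]@np.array([(uv[0]-i["cx"])/i["fx"],-(uv[1]-i["cy"])/i["fy"],-1]);o=M[:3,3]
    return o+d*(z-o[2])/d[2]
def proj(c,P):
    i,M=c;p=(np.atleast_2d(P)-M[:3,3])@M[:3,:3]
    return np.c_[i["cx"]+i["fx"]*p[:,0]/-p[:,2],i["cy"]-i["fy"]*p[:,1]/-p[:,2]]
def circ(x,y,z,r):
    a=np.linspace(0,2*np.pi,73);return np.c_[x+r*np.cos(a),y+r*np.sin(a),0*a+z]
def blob(im,lo,hi):
    h=cv2.cvtColor(im,cv2.COLOR_RGB2HSV_FULL if 0 else cv2.COLOR_RGB2HSV)
    m=cv2.inRange(h,np.array(lo),np.array(hi));n,l,s,c=cv2.connectedComponentsWithStats(m)
    k=1+np.argmax(s[1:,4]);return c[k],s[k],l==k
E
python3 - <<'E'
from h import *
im=cv2.imread("pics/top0.png")[:,:,::-1].copy();sd=cv2.imread("pics/side0.png")[:,:,::-1].copy()
ct,cs=cam("top"),cam("side")
c,s,_=blob(im,(0,180,90),(6,255,255));print("red",c,s,unproj(ct,c,.09))
c,s,m=blob(im,(105,150,60),(125,255,255)) if 0 else blob(im[100:400,100:420].copy(),(100,150,60),(125,255,255));c=c+100
pts=np.argwhere(m)[:,::-1].astype(np.float32)+100
hull=cv2.convexHull(pts);e=cv2.fitEllipse(hull);print("blue",c,e,unproj(ct,e[0],.035),unproj(ct,e[0],.03))
c,s,_=blob(sd[200:350,270:400].copy(),(0,180,90),(6,255,255));print("side red",c+[270,200],s)
g=unproj(ct,(210,218),.085);print("tin guess",g)
for n,uv in dict(bowl=(306,201),mug=(261,140),spice=(328,140)).items():print(n,unproj(ct,uv,{'bowl':.04,'mug':.11,'spice':.08}[n]))
for I,cc in((im,ct),(sd,cs)):
    cv2.polylines(I,[np.round(proj(cc,circ(g[0],g[1],.085,.058))*8).astype(np.int32)],True,(255,0,255),1,cv2.LINE_AA,3)
    cv2.polylines(I,[np.round(proj(cc,circ(g[0],g[1],.0,.058))*8).astype(np.int32)],True,(255,255,0),1,cv2.LINE_AA,3)
a=cv2.resize(im[110:290,170:430],None,fx=3,fy=3,interpolation=cv2.INTER_CUBIC)
cv2.imwrite("pics/a.png",a[:,:,::-1])
E
```

```text
red [378.0319 245.5106] [373 240  11  12  94] [ 0.4732 -0.1788  0.09  ]
blue [376.5077 249.2632] ((376.5928649902344, 248.9180908203125), (54.119327545166016, 55.2672119140625), 101.99938201904297) [ 0.4741 -0.1802  0.035 ] [ 0.4749 -0.1806  0.03  ]
side red [322.1441 268.9127] [ 46  59  13  21 229]
tin guess [0.5399 0.2126 0.085 ]
bowl [ 0.5919 -0.0098  0.04  ]
mug [0.722  0.0936 0.11  ]
spice [ 0.7328 -0.0639  0.08  ]
```

View pics/a.png

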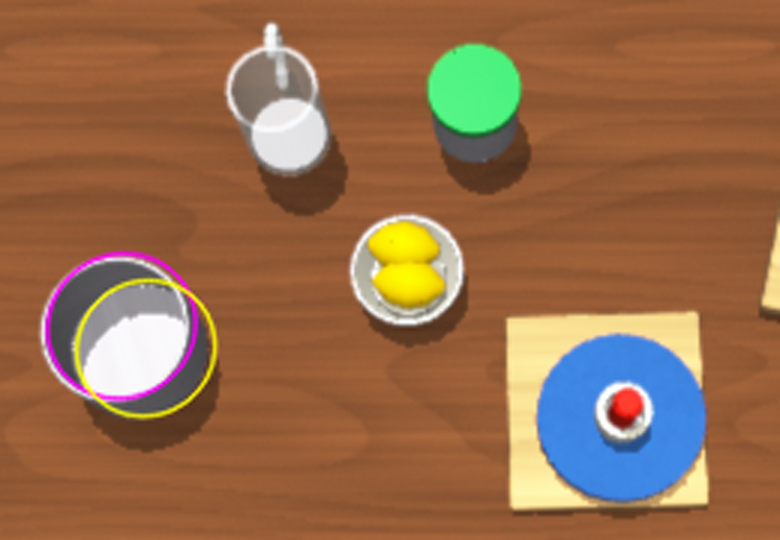

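The crop confirms the blue lid pair with the red knob on the small wooden board. The tin's real rim lies about 2 px left of my magenta guess, which puts it near (0.54, 0.217). I'll move above the tin for a close look, turning the tool so its y lies along world x.

Call:
{"op": "apply_moves", "data": {"targets": [[0,-49,-28,-10,0,0,8.5],[0,-97,-56,-21,0,0,17],[0,-146,-84,-32,0,0,25.5],[0,-195,-112,-43,0,0,34],[0,-243,-140,-53,0,0,42.5],[0,-292,-168,-64,0,0,51],[0,-340,-196,-75,0,0,59.5],[0,-389,-224,-85,0,0,68]]}}

```text
time: 1.15
ee_pos: [0.521, 0.2478, 0.3]
ee_rot: [-2.226, -2.216, -0.0]
ft_force: [0.5, 0.5, 0.3]
opening: 0.0919
gripper_force: 0.0
```

```bash
python3 - <<'E'
from h import *
s=ctrl.sense();print(s["time"],s["ee_pos"],R.from_rotvec(s["ee_rot"]).as_matrix(),s["joint_pos"])
im=ctrl.camera("wrist");cv2.imwrite("pics/w1raw.png",im[:,:,::-1]);im=im.copy();c=cam("wrist",s)
for r,z,col in((.058,.085,(255,0,255)),(.058,0,(255,255,0))):
    cv2.polylines(im,[np.round(proj(c,circ(.540,.217,z,r))*8).astype(np.int32)],True,col,1,cv2.LINE_AA,3)
cv2.imwrite("pics/w1.png",im[:,:,::-1])
E
```

```text
1.15 [0.521  0.2478 0.3   ] [[ 0.0046  1.      0.    ]
 [ 1.     -0.0046  0.0003]
 [ 0.0003  0.     -1.    ]] [-0.8121  0.2696  0.3823  1.709  -0.1078  1.1836 -0.4062]
```

View pics/w1.png

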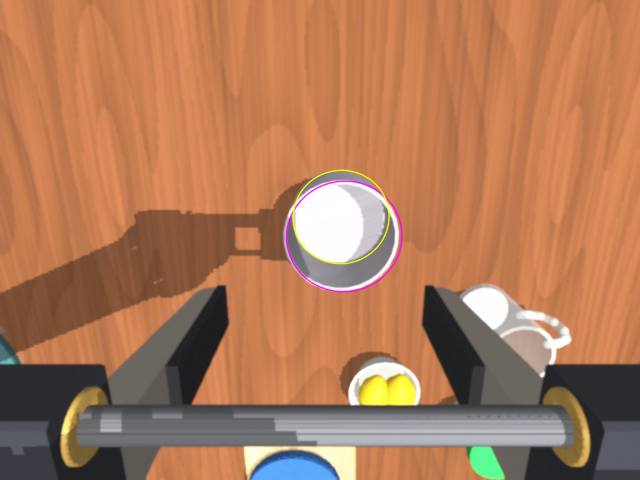

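The rim prediction at (0.540, 0.217) fits the rim (centre about 343,236) to about 1 px. Next I'll go above the lids, and fit the tin numerically from the saved picture.

Call:
{"op": "apply_moves", "data": {"targets": [[0,-49,-6,0,0,0,0],[0,-98,-12,0,0,0,0],[0,-147,-18,0,0,0,0],[0,-196,-24,0,0,0,0],[0,-245,-30,0,0,0,0],[0,-294,-36,0,0,0,0],[0,-343,-42,0,0,0,0],[0,-393,-47,0,0,0,0]]}}

```text
time: 2.2
ee_pos: [0.4728, -0.1448, 0.2996]
ee_rot: [-2.22, -2.223, -0.001]
ft_force: [1.0, -0.3, 0.4]
opening: 0.0917
gripper_force: 0.0
```

```bash
python3 - <<'E'
from h import *
from scipy.ndimage import map_coordinates
from scipy.optimize import minimize
s0=dict(ee_pos=np.array([.521,.2478,.3]),ee_rot=R.from_matrix(np.array([[.0046,1,0],[1,-.0046,.0003],[.0003,0,-1]])).as_rotvec())
def fit(f,c):
    g=cv2.GaussianBlur(cv2.imread(f,0).astype(float),(0,0),.7)
    def v(p):
        def m(r): uv=proj(c,circ(p[0],p[1],.085,r)); return np.mean(np.clip(map_coordinates(g,[uv[:,1],uv[:,0]],order=1),0,220))
        return -m(.0565)+.5*m(.0605)+.5*m(.0525)
    return min((v((x,y)),x,y) for x in np.arange(.53,.551,.0005) for y in np.arange(.207,.227,.0005))
print(fit("pics/w1raw.png",cam("wrist",s0)),fit("pics/top0.png",cam("top")))
s=ctrl.sense();print(s["time"],s["ee_pos"],R.from_rotvec(s["ee_rot"]).as_matrix())
im=ctrl.camera("wrist").copy();c=cam("wrist",s)
b,st,_=blob(im,(0,180,90),(6,255,255));print(b,st,unproj(c,b,.09))
x,y=unproj(c,b,.09)[:2]
for r,z,col in((.012,.097,(0,255,0)),(.022,.065,(255,0,255)),(.068,.035,(255,255,0))):
    cv2.polylines(im,[np.round(proj(c,circ(x,y,z,r))*8).astype(np.int32)],True,col,1,cv2.LINE_AA,3)
cv2.imwrite("pics/w2.png",im[:,:,::-1])
E
```

```text
(np.float64(-67.06977276740396), np.float64(0.5369999999999993), np.float64(0.218)) (np.float64(-50.11108157136795), np.float64(0.5379999999999991), np.float64(0.218))
2.2 [ 0.4728 -0.1448  0.2996] [[-0.0011  1.      0.0003]
 [ 1.      0.0011  0.0005]
 [ 0.0005  0.0003 -1.    ]]
[327.6148 240.3463] [317 225  22  32 566] [ 0.4758 -0.176   0.09  ]
```

View pics/w2.png

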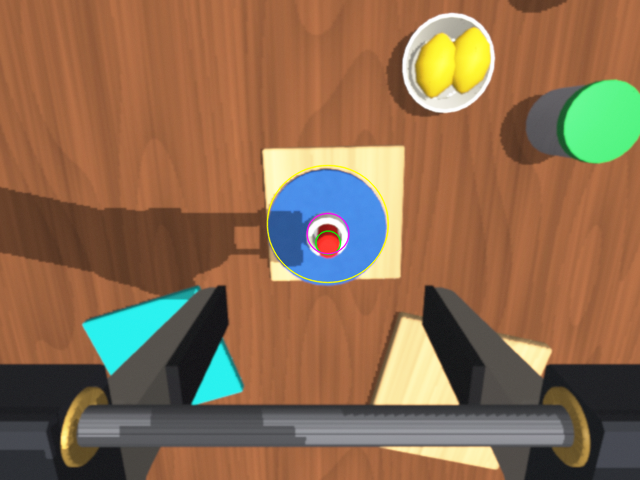

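The knob top is at (328,245), a few px below the red blob's centroid because the knob's side shows; that gives lids at about (0.475,-0.179). I'll check the tin's x in an enlarged overlay while lining up over the knob.

Call:
{"op": "apply_moves", "data": {"targets": [[0,-5,0,20,0,0,0],[0,-10,1,40,0,0,0],[0,-15,1,60,0,0,0],[0,-20,2,80,0,0,0],[0,-25,2,100,0,0,0],[0,-30,2,120,0,0,0],[0,-34,2,140,0,0,0],[0,-34,2,150,0,0,0]]}}

```text
time: 3.25
ee_pos: [0.4747, -0.1774, 0.1485]
ee_rot: [-2.22, -2.221, 0.002]
ft_force: [0.4, -0.0, 0.1]
opening: 0.0919
gripper_force: 0.0
```

```bash
python3 - <<'E'
from h import *
s0=dict(ee_pos=np.array([.521,.2478,.3]),ee_rot=R.from_matrix(np.array([[.0046,1,0],[1,-.0046,.0003],[.0003,0,-1]])).as_rotvec())
a=cv2.imread("pics/w1raw.png");b=cv2.imread("pics/top0.png")
def ov(im,c,x0,y0,w,k,x,y):
    I=cv2.resize(im[y0:y0+w,x0:x0+w],None,fx=k,fy=k,interpolation=cv2.INTER_CUBIC)
    for r,z,col in((.058,.085,(255,0,255)),(.055,.085,(0,255,0)),(.058,0,(0,255,255))):
        p=(proj(c,circ(x,y,z,r))-[x0,y0]+.5)*k-.5
        cv2.polylines(I,[np.round(p*8).astype(np.int32)],True,col,1,cv2.LINE_AA,3)
    return I
I=ov(a,cam("wrist",s0),275,165,135,3,.541,.217);J=ov(b,cam("top"),175,185,73,5,.538,.218)
J=J[:365];I=I[:365];cv2.imwrite("pics/t.png",np.hstack([I,J[:I.shape[0]]]))
E
```

```text
(no output)
```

View pics/t.png

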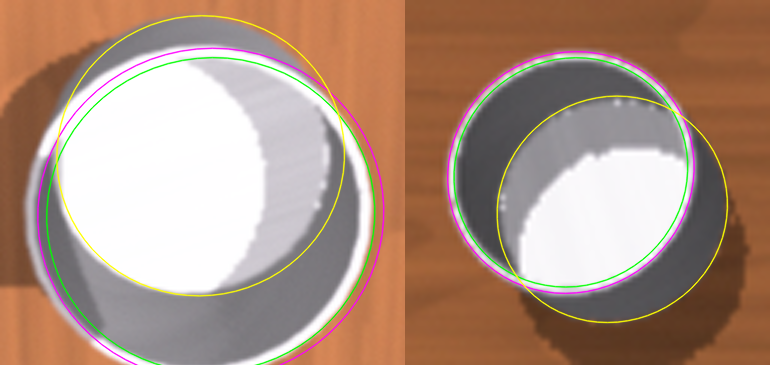

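The tin overlay settles it: the rim is at (0.5375, 0.218), and both cameras agree. Next, a close fit of the knob from its silhouette.

```bash
cat >> h.py <<'E'
def sil(c,parts,shape=(480,640)):
    P=np.vstack([circ(*p) for p in parts]);m=np.zeros(shape,np.uint8)
    cv2.fillConvexPoly(m,cv2.convexHull(np.round(proj(c,P)*16).astype(np.int32)),1,shift=4);return m>0
def fitsil(c,mask,parts,x,y,w=.008,st=.0005):
    best=max((((a:=sil(c,parts(X,Y)))&mask).sum()/(a|mask).sum(),X,Y) for X in np.arange(x-w,x+w,st) for Y in np.arange(y-w,y+w,st))
    return best
E
python3 - <<'E'
from h import *
s=ctrl.sense();im=ctrl.camera("wrist");cv2.imwrite("pics/w3.png",im[:,:,::-1]);c=cam("wrist",s)
print(s["ee_pos"])
b,st,m=blob(im,(0,150,60),(8,255,255));print(b,st)
x,y=unproj(c,b,.085)[:2]
print(fitsil(c,m,lambda X,Y:[(X,Y,.097,.012),(X,Y,.068,.012)],x,y))
h=cv2.cvtColor(im,cv2.COLOR_RGB2HSV);mb=cv2.inRange(h,(100,120,40),(125,255,255));n,l,S,_=cv2.connectedComponentsWithStats(mb);k=1+np.argmax(S[1:,4]);cn=cv2.convexHull(np.argwhere(l==k)[:,::-1].astype(np.int32));f=np.zeros((480,640),np.uint8);cv2.fillConvexPoly(f,cn,1);print(S[k])
print("blue",fitsil(c,f>0,lambda X,Y:[(X,Y,.035,.068),(X,Y,.019,.068)],.475,-.179,.008,.001))
E
```

```text
[ 0.4747 -0.1774  0.1485]
[326.6509 261.26  ] [ 308  234   38   55 1673]
(np.float64(0.8857299070530344), np.float64(0.4758707274407627), np.float64(-0.17765896674668247))
[  236   149   180   174 20472]
blue (np.float64(0.9584001251124057), np.float64(0.475), np.float64(-0.182))
```

View pics/w3.png

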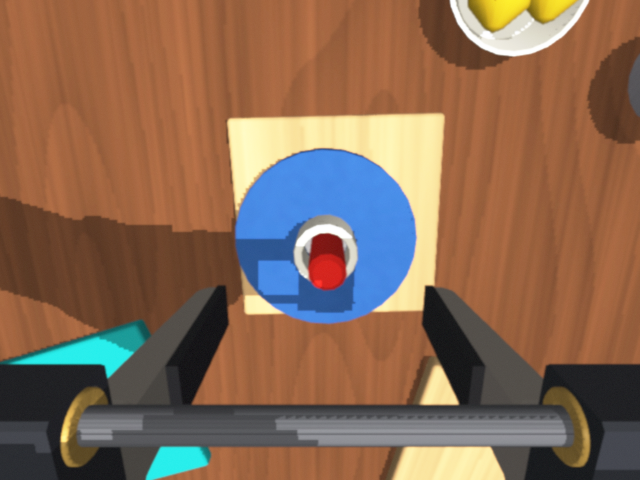

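Knob top is at (327,270), so the knob is at about (0.4757,-0.180), which agrees with the skirt fit. I'll descend around the bare part of the knob and close.

Call:
{"op": "apply_moves", "data": {"newtons": 40, "targets": [[0,-3,1,20,0,0,0],[0,-3,1,40,0,0,0],[0,-3,1,60,0,0,0],[0,-3,1,72,0,0,0],[0,-3,1,79,0,0,0],[0,-3,1,79,0,0,0],[1,-3,1,79,0,0,0],[1,-3,1,79,0,0,0]]}}

```text
time: 4.3
ee_pos: [0.4767, -0.1808, 0.0711]
ee_rot: [2.221, 2.221, 0.001]
ft_force: [0.3, 0.1, 0.5]
opening: 0.0741
gripper_force: 0.0
```

Call:
{"op": "apply_moves", "data": {"targets": [[1,0,0,0,0,0,0],[1,0,0,0,0,0,0],[1,0,0,0,0,0,0],[1,0,0,0,0,0,0],[1,0,0,0,0,0,0],[1,0,0,0,0,0,0],[1,0,0,0,0,0,0],[1,0,0,0,0,0,0]]}}

```text
time: 5.3
ee_pos: [0.4761, -0.1807, 0.0706]
ee_rot: [-2.221, -2.221, 0.0]
ft_force: [-1.6, 0.7, 0.4]
opening: 0.023
gripper_force: 40.0
```

Gripped at 23 mm, which is the knob. Lifting.

Call:
{"op": "apply_moves", "data": {"targets": [[1,0,0,-5,0,0,0],[1,0,0,-15,0,0,0],[1,0,0,-30,0,0,0],[1,0,0,-48,0,0,0],[1,0,0,-66,0,0,0],[1,0,0,-84,0,0,0],[1,0,0,-100,0,0,0],[1,0,0,-110,0,0,0]]}}

```text
time: 6.3
ee_pos: [0.4766, -0.1807, 0.1818]
ee_rot: [2.221, 2.221, 0.001]
ft_force: [0.2, -0.8, -4.5]
opening: 0.0229
gripper_force: 40.0
```

```bash
python3 - <<'E'
from h import *
s=ctrl.sense();print(s);a=ctrl.camera("side");b=ctrl.camera("wrist")
cv2.imwrite("pics/l.png",np.hstack([cv2.resize(a[120:360,200:440],(400,400)),cv2.resize(b[60:420,140:500],(400,400))])[:,:,::-1])
E
```

```text
{'time': 6.3, 'joint_pos': array([-0.2501,  0.3017,  0.6545,  2.0086, -0.233 ,  0.9031,  0.5281]), 'qvel': array([-0.0593, -0.1113,  0.0455, -0.0574,  0.1044,  0.1626, -0.0896]), 'joint_torque': array([  0.3554, -35.2552,   4.9966, -22.806 ,  -0.0992,  -0.067 ,
         0.0714]), 'ee_pos': array([ 0.4766, -0.1807,  0.1818]), 'ee_rot': array([2.2206, 2.2211, 0.0013]), 'ft_force': array([ 0.2077, -0.766 , -4.5385]), 'ft_torque': array([-0.0571,  0.0677,  0.0178]), 'gripper_force': 39.996828844959964, 'opening': 0.022936191339111366}
```

View pics/l.png

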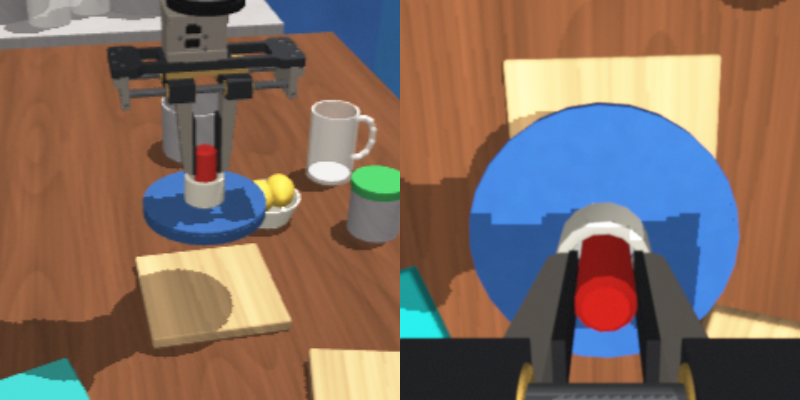

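The pair hangs level and still nested, with the knob centred in the pads (red top about 325,333 in the wrist frame) and 4.5 N of weight. Carrying it over the tin.

Call:
{"op": "apply_moves", "data": {"targets": [[1,10,2,-2,0,0,0],[1,30,5,-5,0,0,0],[1,58,9,-8,0,0,0],[1,88,14,-8,0,0,0],[1,118,18,-8,0,0,0],[1,148,23,-8,0,0,0],[1,178,27,-8,0,0,0],[1,208,32,-8,0,0,0]]}}

```text
time: 7.4
ee_pos: [0.5076, 0.029, 0.1879]
ee_rot: [-2.22, -2.221, 0.002]
ft_force: [0.5, 0.3, -4.5]
opening: 0.0229
gripper_force: 40.0
```

Call:
{"op": "apply_moves", "data": {"targets": [[1,30,5,0,0,0,0],[1,60,9,0,0,0,0],[1,90,14,0,0,0,0],[1,120,18,0,0,0,0],[1,150,23,0,0,0,0],[1,175,27,0,0,0,0],[1,188,29,0,0,0,0],[1,190,29,0,0,0,0]]}}

```text
time: 8.4
ee_pos: [0.537, 0.2178, 0.1882]
ee_rot: [2.22, 2.223, -0.002]
ft_force: [0.2, -1.1, -4.8]
opening: 0.0229
gripper_force: 40.0
```

```bash
python3 - <<'E'
from h import *
s=ctrl.sense();print(s["time"],s["ee_pos"],s["ee_rot"],s["joint_pos"]);b=ctrl.camera("wrist").copy();c=cam("wrist",s)
t=ctrl.camera("side").copy();ct=cam("side")
for I,cc in((b,c),(t,ct)):
  for r,z,col in((.058,.085,(255,0,255)),(.058,0,(255,255,0))):
    cv2.polylines(I,[np.round(proj(cc,circ(.5375,.218,z,r))*8).astype(np.int32)],True,col,1,cv2.LINE_AA,3)
cv2.imwrite("pics/o.png",np.hstack([cv2.resize(t[60:240,230:410],(400,400)),cv2.resize(b[20:380,140:500],(400,400))])[:,:,::-1])
E
```

```text
8.4 [0.537  0.2178 0.1882] [ 2.2202  2.2226 -0.0016] [-0.8264  0.3987  0.4891  1.8311 -0.2228  0.9672 -0.2413]
```

View pics/o.png

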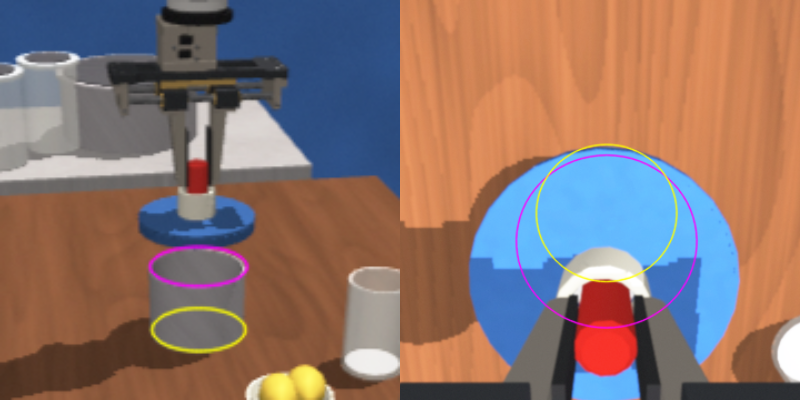

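Both views show the lid centred over the tin, and the rim overlay at (0.5375, 0.218) matches the side view. Lowering until the plug is just in the mouth.

Call:
{"op": "apply_moves", "data": {"targets": [[1,0,0,8,0,0,0],[1,0,0,18,0,0,0],[1,0,0,28,0,0,0],[1,0,0,36,0,0,0],[1,0,0,42,0,0,0],[1,0,0,47,0,0,0],[1,0,0,50,0,0,0],[1,0,0,50,0,0,0]]}}

```text
time: 9.5
ee_pos: [0.5372, 0.2173, 0.1385]
ee_rot: [-2.221, -2.222, 0.0]
ft_force: [0.2, -1.1, -4.5]
opening: 0.023
gripper_force: 40.0
```

Call:
{"op": "apply_moves", "data": {"targets": [[1,0,0,1,0,0,0],[1,0,0,2,0,0,0],[1,0,0,3,0,0,0],[1,0,0,4,0,0,0],[1,0,0,5,0,0,0],[1,0,0,6,0,0,0],[1,0,0,6,0,0,0],[1,0,0,6,0,0,0]]}}

```text
time: 10.5
ee_pos: [0.5373, 0.2173, 0.1326]
ee_rot: [2.221, 2.221, 0.0]
ft_force: [0.1, 0.1, -4.9]
opening: 0.0225
gripper_force: 40.0
```

No contact force, so the plug is entering cleanly. Last millimetres now.

Call:
{"op": "apply_moves", "data": {"targets": [[1,0,0,1,0,0,0],[1,0,0,2,0,0,0],[1,0,0,3,0,0,0],[1,0,0,3.5,0,0,0],[1,0,0,4,0,0,0],[1,0,0,4,0,0,0],[1,0,0,4,0,0,0],[1,0,0,4,0,0,0]]}}

```text
time: 11.5
ee_pos: [0.5373, 0.2173, 0.1286]
ee_rot: [2.221, 2.222, 0.0]
ft_force: [-0.6, -0.1, -4.1]
opening: 0.0228
gripper_force: 40.0
```

Call:
{"op": "apply_moves", "data": {"targets": [[1,0,0,0.5,0,0,0],[1,0,0,1,0,0,0],[1,0,0,1,0,0,0],[1,0,0,1.5,0,0,0],[1,0,0,1.5,0,0,0],[1,0,0,1.5,0,0,0],[1,0,0,1.5,0,0,0],[1,0,0,1.5,0,0,0]]}}

```text
time: 12.5
ee_pos: [0.5373, 0.2174, 0.1285]
ee_rot: [-2.221, -2.221, -0.001]
ft_force: [-4.9, -1.6, 9.1]
opening: 0.0232
gripper_force: 40.0
```

Contact came at exactly the expected seat height, so the lid is seated. Releasing with low push and rising.

Call:
{"op": "apply_moves", "data": {"targets": [[1,0,0,-1,0,0,0],[1,0,0,-1,0,0,0],[0,0,0,-1,0,0,0],[0,0,0,-1,0,0,0],[0,0,0,-1,0,0,0],[0,0,0,-1,0,0,0],[0,0,0,-1,0,0,0],[0,0,0,-1,0,0,0]]}}

```text
time: 13.5
ee_pos: [0.5372, 0.2173, 0.1281]
ee_rot: [2.221, 2.222, 0.0]
ft_force: [-0.1, -0.3, -0.4]
opening: 0.0809
gripper_force: 0.0
```

Call:
{"op": "apply_moves", "data": {"targets": [[0,0,0,-10,0,0,0],[0,0,0,-20,0,0,0],[0,0,0,-30,0,0,0],[0,0,0,-40,0,0,0],[0,0,0,-50,0,0,0],[0,0,0,-60,0,0,0],[0,0,0,-60,0,0,0],[0,0,0,-60,0,0,0]]}}

```text
time: 14.5
ee_pos: [0.537, 0.2173, 0.1879]
ee_rot: [-2.221, -2.222, 0.001]
ft_force: [-0.3, 1.1, 0.2]
opening: 0.0921
gripper_force: 0.0
```

```bash
python3 - <<'E'
from h import *
s=ctrl.sense();print(s["time"],s["ee_pos"],s["opening"]);b=ctrl.camera("wrist").copy();c=cam("wrist",s)
t=ctrl.camera("side").copy();ct=cam("side")
for I,cc in((b,c),(t,ct)):
  for x,y,r,z,col in((.5375,.2175,.012,.155,(0,255,0)),(.5375,.2175,.022,.123,(255,0,255)),(.5375,.2175,.068,.077,(255,255,0))):
    cv2.polylines(I,[np.round(proj(cc,circ(x,y,z,r))*8).astype(np.int32)],True,col,1,cv2.LINE_AA,3)
cv2.imwrite("pics/r.png",np.hstack([cv2.resize(t[100:240,250:390],(400,400)),cv2.resize(b[20:380,140:500],(400,400))])[:,:,::-1])
E
```

```text
14.5 [0.537  0.2173 0.1879] 0.09209842812591612
```

View pics/r.png

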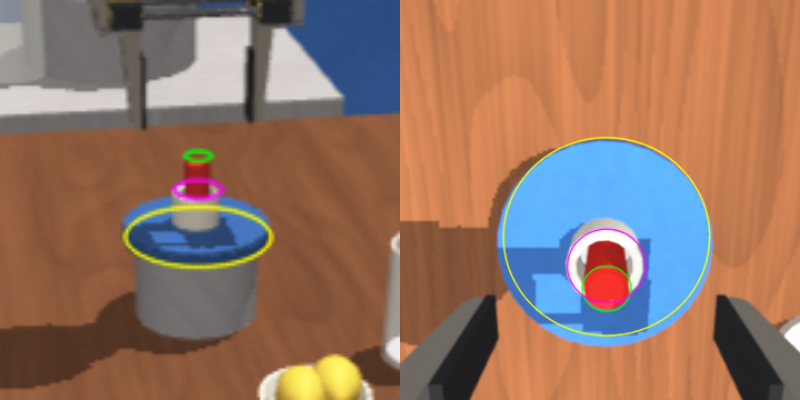

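The lids are seated: knob top and collar match their predicted circles, and the pair is level. Descending around the collar to about 5 mm above the top plate.

Call:
{"op": "apply_moves", "data": {"newtons": 25, "targets": [[0,0,0,20,0,0,0],[0,0,0,40,0,0,0],[0,0,0,58,0,0,0],[0,0,0,72,0,0,0],[0,0,0,82,0,0,0],[0,0,0,88,0,0,0],[0,0,0,90,0,0,0],[0,0,0,90,0,0,0]]}}

```text
time: 15.6
ee_pos: [0.5375, 0.2174, 0.0983]
ee_rot: [2.221, 2.221, 0.001]
ft_force: [-0.3, 0.4, 0.6]
opening: 0.0919
gripper_force: 0.0
```

Call:
{"op": "apply_moves", "data": {"targets": [[1,0,0,0,0,0,0],[1,0,0,0,0,0,0],[1,0,0,0,0,0,0],[1,0,0,0,0,0,0],[1,0,0,0,0,0,0],[1,0,0,0,0,0,0],[1,0,0,0,0,0,0],[1,0,0,0,0,0,0]]}}

```text
time: 16.6
ee_pos: [0.537, 0.2173, 0.0981]
ee_rot: [-2.221, -2.221, 0.0]
ft_force: [-1.6, -0.2, 0.5]
opening: 0.0435
gripper_force: 25.0
```

Gripped on the 44 mm collar. Lifting straight up: a slow start first, checking the force.

Call:
{"op": "apply_moves", "data": {"targets": [[1,0,0,-1,0,0,0],[1,0,0,-2,0,0,0],[1,0,0,-3,0,0,0],[1,0,0,-4,0,0,0],[1,0,0,-5,0,0,0],[1,0,0,-6,0,0,0],[1,0,0,-6,0,0,0],[1,0,0,-6,0,0,0]]}}

```text
time: 17.6
ee_pos: [0.5372, 0.2173, 0.1041]
ee_rot: [-2.221, -2.222, -0.0]
ft_force: [-0.4, -0.3, -3.0]
opening: 0.044
gripper_force: 25.0
```

Call:
{"op": "apply_moves", "data": {"targets": [[1,0,0,-3,0,0,0],[1,0,0,-7,0,0,0],[1,0,0,-12,0,0,0],[1,0,0,-17,0,0,0],[1,0,0,-22,0,0,0],[1,0,0,-27,0,0,0],[1,0,0,-30,0,0,0],[1,0,0,-30,0,0,0]]}}

```text
time: 18.6
ee_pos: [0.5373, 0.2174, 0.1343]
ee_rot: [2.221, 2.222, 0.001]
ft_force: [-0.3, -0.4, -2.3]
opening: 0.0436
gripper_force: 25.0
```

Call:
{"op": "apply_moves", "data": {"targets": [[1,0,0,-6,0,0,0],[1,0,0,-16,0,0,0],[1,0,0,-28,0,0,0],[1,0,0,-40,0,0,0],[1,0,0,-52,0,0,0],[1,0,0,-64,0,0,0],[1,0,0,-74,0,0,0],[1,0,0,-78,0,0,0]]}}

```text
time: 19.6
ee_pos: [0.5375, 0.2175, 0.2129]
ee_rot: [2.221, 2.221, 0.002]
ft_force: [0.5, 0.1, -3.4]
opening: 0.0439
gripper_force: 25.0
```

Call:
{"op": "apply_moves", "data": {"targets": [[1,0,0,-1,0,0,0],[1,0,0,-1,0,0,0],[1,0,0,-1,0,0,0],[1,0,0,-1,0,0,0],[1,0,0,-1,0,0,0],[1,0,0,-1,0,0,0],[1,0,0,-1,0,0,0],[1,0,0,-1,0,0,0]]}}

```text
time: 20.6
ee_pos: [0.5372, 0.2173, 0.2131]
ee_rot: [2.221, 2.222, 0.0]
ft_force: [0.9, -0.5, -2.5]
opening: 0.0438
gripper_force: 25.0
```

```bash
python3 - <<'E'
from h import *
s=ctrl.sense();print(s["time"],s["ee_pos"],s["ft_force"],s["opening"],s["gripper_force"],np.abs(s["qvel"]).max())
t=ctrl.camera("side");cv2.imwrite("pics/f.png",cv2.resize(t[60:260,220:460],(720,600))[:,:,::-1])
E
```

```text
20.6 [0.5372 0.2173 0.2131] [ 0.9326 -0.4749 -2.4697] 0.0437972185985019 24.99887134646997 0.0027144014379475024
```

View pics/f.png

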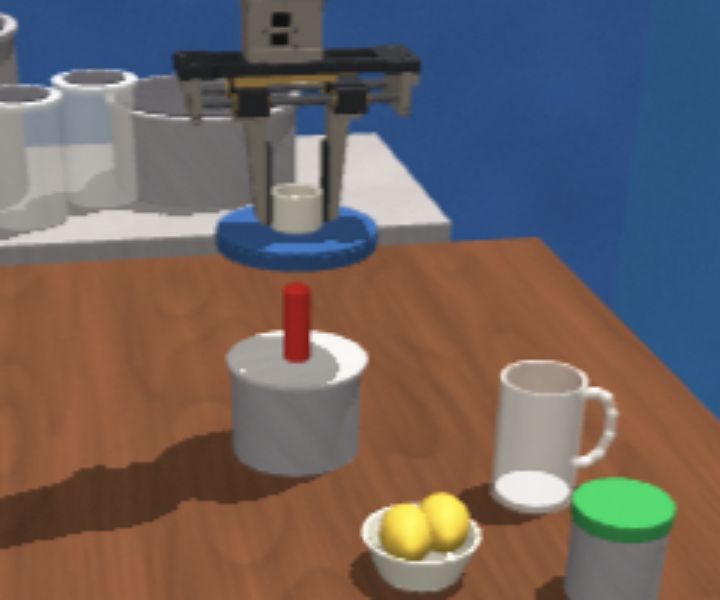

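The blue lid (about 297,235) is held level and clear above the red knob (297,285), and the inner lid sits flat in the tin. Bystanders are untouched.

```bash
python3 -c "
from station import ctrl
print(ctrl.sign_off())"
```

```text
the job is handed in; nothing more can be done
None
```

The job is handed in: the inner lid is seated in the tin, and the arm is holding the blue outer lid level and still with its lower edge about 35 mm above the top of the knob. It took about 21 s of the 54 s allowed, and the bystanders looked unmoved in the last picture; sign-off did not return a verdict.

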